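Put the prism away and bolt the drawer

ROBOT

A 6-joint arm with a two-finger parallel gripper is mounted at the origin on the work surface. World frame = base frame: x ahead of the robot, y to its left, z up, the work surface at z = 0. Lengths are in m, angles in rad, forces in N, time in s.
With the tool pointing down it reaches from about 0.325 to 0.775 m from the base axis. Payload 9.3 kg.
Tool frame: the origin (TCP) lies on the centre line of the jaws, within the pads' length; the fingertips stand bot.nose_length ahead of it and the grasp point (between the pads) lies 5 mm behind it (bot.nose_length is the distance from the TCP to the fingertips, in m); z points along the fingers, y is the line along which they close (so a half turn about z gives the same grasp; the last joint's range is limited). The gripper opens to 85 mm and grips with 20 to 120 N. Pads are 22 mm wide; open, the fingers measure 114 mm over their backs; the gripper's body (76 mm by 85 mm) begins 54 mm behind the grasp point. The pads swing forward as they close: fully open they stand 13 mm farther back than shut.
Start: joints at [-1.459, 0.259, 0.021, 1.334, 0, 1.418], TCP at [0.144, -0.531, 0.245] pointing down, gripper open.
Joint ranges: [-3.04, 3.04], [-0.91, 1.82], [-1.04, 1.36], [-1.92, 1.95], [-1.52, 1.45], [-3.14, 3.14]. Speed limits (rad/s): [2.22, 2.22, 2.79, 3.14, 3.14, 3.14].

INTERFACE

Orientations are given as a unit quaternion [w, x, y, z].
In Python, from rig import bot gives the robot as it stands.
- The arm moves only by the tool send_rows, never from a script. Its argument "increments" is text: rows parted by semicolons, each of 4 numbers parted by spaces: the shift along the world's x, y, z in m, then the turn about the world's z in units of 8 degrees (1.0 is 8 degrees). A call has 1 to 8 rows; each row is the pose to reach, as a shift and turn from the pose commanded when the call began; what a row does not reach only later rows make up. A row lasts 1/10 s, in which the tool goes at most 50 mm and 8.59 degrees, less where a joint would pass 70% of its speed; a pose out of reach is approached as far as the arm can. A call with a gripper value outside its range is refused whole. "claw" is the opening, from -1 (shut) to 1 (fully open), set as the call begins (left out, the last holds). The fingers move at their own pace and stop on an object; "grip_force" is the grip in N (left out, the last holds). Time passes only in rows, so rows that repeat a pose let the fingers close. It gives the time, the measured TCP pose, the force, the opening and the grip force at its end, in the units of the state.
- bot.get_state(): the state, without advancing time (a new reading comes with each control period).
- bot.get_image(name): name is "scene" or "top" or "wrist"; returns a dict with "image" (480x640x3 uint8, red, green, blue), "depth" (480x640 float32, m along the optical axis (not along the pixel's ray), 0 where there is no reading), "intrinsics" (3x3 intrinsics, pixels), "cam_to_world" (4x4, takes a point from camera to world coordinates). Camera axes: x right, y down, z forward; pixel columns grow to the right and rows downward; lengths in m; the calibration is good to about 2 mm. A picture is of the moment at which its call begins.
- bot.job_done(): hands the job in; it is judged then, once.
Trained networks look in a picture, given as the dict that the camera call returned (one of the last four; its "shot" number tells which), for a name from the list of things; names that differ only in an ending like _2 or _b are one class to them, and where a whole thing is asked for, a point or a joint stands for the part that bears it (a point fixed in the world has none). Each returns a list of dicts, best first, with "conf" (0 to 1); they miss things now and then, are a little off and sometimes report something else, mostly with a low value. They report only what shows in the picture. A call takes as long as a camera call.
- bot.trace(label, picture): "region" (480x640 bool, what is visible of it) and "pixel" ([column, row] in pixels, amid what is visible of it).
- bot.place_of(label, picture): "pixel" ([column, row] in pixels: a listed point, or the origin of a listed thing).
The state is a dict: "t": time; "joint_positions": joint angles; "dq": joint speeds; "joint_torque": joint torques, N m; "ee_pos": TCP position; "tcp_rot": TCP orientation; "force": force on the tool from outside, world axes, zero at the start; "wrist_torque": the same for the moment, N m; "finger_gap": opening from 0.0 (shut) to 1.0 (fully open); "gripper_force": force on a finger pad.
Only numpy, scipy, OpenCV 4.12 (cv2) and the standard library are available. Lean on these libraries where they do the work, as an engineer would, in place of code of your own. Each camera call takes 0.05 s, during which the arm holds its last target. There are 200 camera calls.

TASK

Put the glass prism that stands in the steel V-block on the desk into the empty middle cradle of the half-open drawer, lying in the V and centred on it like the two spares beside it; set it down, never let it drop. Then ease the drawer fully shut without slamming it, and slide the brass bolt on top of the case along its guides, all the way home through the keeper, so that the drawer is locked. Leave the eyepiece, weight, ring and target disc where they are.

Things in the scene. Friction and masses are not known exactly. Their poses are not given: they have to be found in the camera images.
- prism: clear glass right-angle prism to put away, 80 g: 40 mm legs, 40 mm between its ground triangular end faces (at y = +-20 mm; grasp across these). Stands in the V-block, right-angle edge down, long face (56.6 mm wide) level on top. Origin: middle of the lower edge; y along that edge; z up, long face at z = 28.3 mm.
- vblock: dark steel V-block on the desk, loose, 0.4 kg, 60 mm (x) by 30 mm (y) by 38 mm high, holding the prism, which overhangs it about 5 mm at each end. 90 degree groove along y, groove line 14 mm above the desk. Origin: centre of the underside. The V-block, eyepiece and weight swap places from start to start.
- case: oak drawer case fixed to the desk, 250 mm deep (x), 300 mm wide (y), top at 86 mm. Origin: centre of its underside; x runs from its front to its back (the way the drawer shuts), y left from the robot (the way the bolt shoots). Front edge of its top at x = -125 mm. Turned by up to 0.15 rad.
- drawer (a joint): opening of the drawer in m: 0 shut against its stop, 0.105 to 0.13 at the start, 0.16 fully out, along the case's -x. Friction about 2 N plus 6 N per m/s, stays where left, about 1 kg. Inside 244 mm wide, floor 23 mm and sides 56 mm above the desk; it runs under the case top (underside at 72 mm).
- drawer_front (a point): middle of the outer face of the drawer front, 46 mm above the desk; moves with the drawer; axes as the case. The front is 300 mm wide, 18 mm thick, 6 to 86 mm above the desk; two brass pulls, 20 mm across, stand 24 mm out 85 mm to either side of this point, flat between. Push here along the case's x to shut the drawer.
- cradle_seat (a point): middle of the groove line of the empty cradle (middle of three across the drawer, 85 mm apart; the outer two hold like prisms, clipped down); moves with the drawer; axes as the case. The prism's origin and y edge belong here. 48 mm (x) by 24 mm (y), 90 degree groove along y, groove line 29 mm above the desk, shoulders 24 mm above the drawer floor. 55 mm behind the drawer front's inner face.
- bolt (a joint): travel of the bolt in m along the case's +y: 0 drawn back, 0 to 0.010 at the start, 0.040 fully home against its stop. Friction about 2.5 N plus 4 N per m/s; stays where it is left.
- bolt_knob (a point): centre of the bolt's upright turned brass knob, 119 mm above the desk: 17 mm across, from 112 to 130 mm, on a 9 mm stem. Push it along the case's +y. 25 mm behind the front edge of the case top. Guide loops before and behind it along the bolt are 19 mm wide (x), top 104 mm above the desk; the rear one ends 16 mm from the knob's axis when drawn back.
- bolt_tip (a point): round tip of the bolt, a 9 mm brass rod, 95.5 mm above the desk.
- keeper (a point): mouth of the keeper, a brass staple on the drawer front's top, moving with it; axes as the case. Opening 14 mm wide (x), 12 mm deep (y); top 108.5 mm above the desk; its plate (30 mm wide) reaches 38 mm back from the front's inner face. Solid to the bolt: it enters freely with the drawer within 2 mm of shut, not from 5 mm up; shot early, it keeps the drawer from shutting. Home, it goes 24 mm past.
- eyepiece: black eyepiece standing on the desk, 48 mm across, 62 mm high; leave alone. Origin: centre of the underside.
- weight: steel weight with a small knob, 42 mm across, 60 mm high, 0.45 kg, on the desk; leave alone. Origin: centre of the underside.
- ring: brass focusing ring lying on the rear of the case top, 60 mm across, 18 mm high; leave alone. Origin: centre of the underside.
- target: frosted glass target disc lying on the rear of the case top, 68 mm across, 6 mm thick; leave alone. Origin: centre of the underside.

How it is judged:
By the outcome, as a careful person would: the job done as asked, in the order asked, and still so for the second after the job is handed in, with the robot touching nothing.
It also fails if it takes over 51 s, if anything falls off the work surface, if the arm or the gripper's body presses on something with over 40 N, if the wrist force passes 120 N, or if a joint passes its speed limit or range.

## Working session

There is one attempt and no reset: what is moved stays moved. The work goes in short steps, Python scripts to look and compute and a tool call to move; the robot and the scene stay as the last step left them, time stands still between calls to the robot, and variables do not carry over. Pictures are saved under pics/ and viewed, at most 10 in all, crops included, and the job is handed in when it is done.

Besides the shell and the picture viewer there is one more tool, called after "Call:" by a JSON object that holds its "name" and its "arguments", one argument or row to a line. send_rows: Moves the arm, as the interface text tells. Its arguments: {"type":"object","properties":{"increments":{"type":"string"},"claw":{"type":"number"},"grip_force":{"type":"number"}},"required":["increments"]}

```bash
mkdir -p pics
cat > h.py <<'E'
import numpy as np, cv2
from rig import bot
def ray(p,px):
    K=np.array(p["intrinsics"]);T=np.array(p["cam_to_world"])
    d=T[:3,:3]@np.array([(px[0]-K[0,2])/K[0,0],(px[1]-K[1,2])/K[1,1],1.]);return T[:3,3],d
def atz(p,px,z):
    o,d=ray(p,px);return o+d*(z-o[2])/d[2]
def deproj(p,px):
    o,d=ray(p,px);u,v=int(round(px[0])),int(round(px[1]))
    w=p["depth"][max(0,v-1):v+2,max(0,u-1):u+2];w=w[w>0]
    return o+d*np.median(w) if len(w) else None
def cloud(p,mask):
    K=np.array(p["intrinsics"]);T=np.array(p["cam_to_world"])
    v,u=np.nonzero(mask&(p["depth"]>0));z=p["depth"][v,u]
    return np.stack([(u-K[0,2])/K[0,0]*z,(v-K[1,2])/K[1,1]*z,z],1)@T[:3,:3].T+T[:3,3]
def save(p,n): cv2.imwrite(f"pics/{n}.png",p["image"][:,:,::-1])
E
cat > a.py <<'E'
from h import *
np.set_printoptions(precision=4,suppress=True)
Z=dict(prism=.014,vblock=0,drawer_front=.046,cradle_seat=.029,bolt_knob=.119,bolt_tip=.0955,keeper=.0955,eyepiece=0,weight=0,case=0,ring=.086,target=.086)
ims=[]
for c in("top","scene"):
    p=bot.get_image(c);save(p,c);ims.append(p["image"])
    print(c,np.array(p["cam_to_world"])[:3,3])
    for n,z in Z.items():
        for r in bot.place_of(n,p)[:2]:
            print(n,round(r["conf"],2),np.round(r["pixel"],1),atz(p,r["pixel"],z),deproj(p,r["pixel"]))
s=bot.get_state();print({k:s[k] for k in("t","ee_pos","tcp_rot","force","finger_gap")},bot.nose_length)
E
python3 a.py
```

```text
top [0.4853 0.0112 1.0484]
prism 0.62 [474.7 273. ] [ 0.5692 -0.3473  0.014 ] [ 0.5668 -0.3373  0.0428]
prism 0.52 [328.8 211.5] [ 0.7176 -0.0115  0.014 ] [ 0.7012 -0.0099  0.0873]
vblock 0.56 [474.4 270.5] [ 0.5762 -0.3518  0.    ] [ 0.5726 -0.3376  0.0412]
drawer_front 0.66 [311.8 322. ] [0.4619 0.0297 0.046 ] [0.4609 0.0305 0.0012]
cradle_seat 0.81 [318.6 288. ] [0.5373 0.0141 0.029 ] [0.5371 0.0141 0.0343]
bolt_knob 0.51 [312.1 247.9] [0.6165 0.0267 0.119 ] [0.6161 0.0267 0.1216]
bolt_knob 0.2 [321.3 287.7] [0.5333 0.0083 0.119 ] [0.5376 0.008  0.0351]
bolt_tip 0.72 [282.9 241. ] [0.6354 0.0898 0.0955] [0.6349 0.0895 0.0983]
keeper 0.85 [269.5 293.1] [0.5242 0.1178 0.0955] [0.5245 0.1186 0.088 ]
eyepiece 0.82 [175.8 316.3] [0.477 0.344 0.   ] [0.4775 0.3246 0.0611]
weight 0.94 [484.6 329.8] [ 0.4392 -0.3672  0.    ] [ 0.4409 -0.3528  0.0398]
case 0.7 [329.9 215.4] [ 0.7112 -0.0143  0.    ] [ 0.6923 -0.0122  0.0876]
ring 0.68 [302.6 165.4] [0.8069 0.0472 0.086 ] [0.8068 0.0472 0.0864]
target 0.67 [373.2 192.5] [ 0.7435 -0.1085  0.086 ] [ 0.7418 -0.1077  0.0921]
target 0.24 [474.7 
[... 891 characters left out ...]
382 -0.3608  0.    ] [ 0.4551 -0.3699  0.0175]
weight 0.67 [191.8 363.4] [ 0.5723 -0.3493  0.    ] [ 0.5992 -0.3672  0.0335]
case 0.81 [357.4 298.1] [ 0.7155 -0.0046  0.    ] [ 0.7731 -0.0926  0.0918]
case 0.51 [276.  235.2] [0.4171 0.0677 0.    ] [ 0.4827 -0.0014  0.0659]
ring 0.31 [345.1 297.9] [ 0.7501 -0.101   0.086 ] [ 0.7547 -0.1075  0.0929]
target 0.96 [344.2 296.7] [ 0.7467 -0.0992  0.086 ] [ 0.7519 -0.1067  0.094 ]
target 0.72 [276.4 234.3] [ 0.501  -0.0192  0.086 ] [0.4826 0.0002 0.0676]
{'t': 1.3, 'ee_pos': array([ 0.1439, -0.5308,  0.2453]), 'tcp_rot': array([-0.    ,  0.9912,  0.132 , -0.    ]), 'force': array([ 0.4338, -0.8836, -1.2507]), 'finger_gap': 0.9996048025634612} 0.014
```

View pics/top.png

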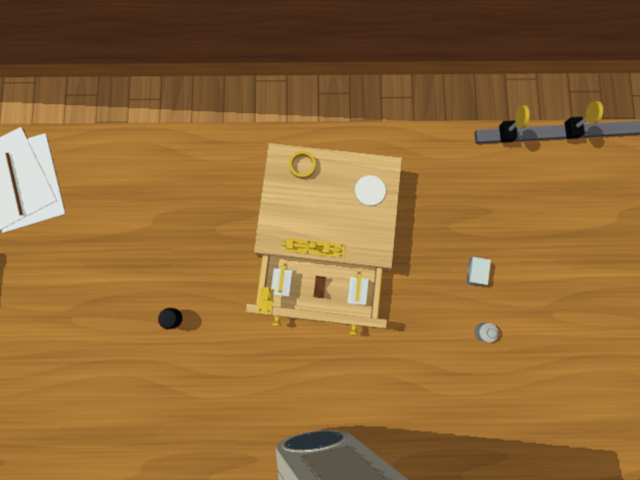

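Run:
```python
from h import *
np.set_printoptions(precision=4,suppress=True)
p=bot.get_image("top")
T=np.array(p["cam_to_world"]);
full=cloud(p,np.ones((480,640),bool))
np.save("c.npy",full)
# case top
m=(abs(full[:,2]-.0865)<.004)&(full[:,0]>.55)&(abs(full[:,1])<.2)
def rect(q,n):
    (c,s,a)=cv2.minAreaRect(q[:,:2].astype(np.float32));print(n,len(q),"c",np.array(c),"s",np.array(s),"a",a)
rect(full[m],"casetop");
x=full[m]; 
# front edge via per-y-bin min x
b=np.arange(-.13,.15,.01);e=np.array([[(t+.005),np.percentile(x[(x[:,1]>t)&(x[:,1]<t+.01),0],1)] for t in b]);
print("front edge",np.polyfit(e[:,0],e[:,1],1))
m=(abs(full[:,2]-.0865)<.006)&(full[:,0]<.55)&(full[:,0]>.42)&(abs(full[:,1])<.2);rect(full[m],"dfront top")
for l in("prism","vblock"):
    for r in bot.trace(l,p)[:2]:
        q=cloud(p,r["region"]);print(l,r["conf"],r["pixel"],len(q),np.percentile(q[:,2],[5,25,50,75,95]));rect(q[q[:,2]>.025],l)
```

```text
casetop 13403 c [ 0.72   -0.0102] s [0.3    0.2508] a 82.92072296142578
front edge [0.123  0.5971]
dfront top 1379 c [0.496  0.0173] s [0.2993 0.0554] a 82.94697570800781
prism 0.95 [478.5, 271.3] 481 [0.032  0.0414 0.0428 0.0439 0.0455]
prism 469 c [ 0.5741 -0.3497] s [0.0415 0.0569] a 79.19420623779297
vblock 0.52 [472.0, 282.4] 58 [-0.0001  0.0085  0.0204  0.0364  0.0421]
vblock 26 c [ 0.5465 -0.3389] s [0.0275 0.0047] a 69.08363342285156
vblock 0.43 [310.0, 247.1] 219 [0.0893 0.0978 0.0998 0.1029 0.1302]
vblock 219 c [0.6235 0.0294] s [0.1251 0.0145] a 80.58570861816406
```

The top view shows the case at about (330,210). The drawer is open with its empty cradle at (320,287). The prism in its V-block is at (479,271), the weight at (488,332) and the eyepiece at (170,318). The fitted rectangles agree with the given sizes. I'll hover over the prism.

Call:
{"name": "send_rows", "arguments": {
  "increments": "0.04 0.017 0 -0.4; 0.085 0.036 0 -0.8; 0.13 0.055 -0.01 -1.2; 0.175 0.074 -0.02 -1.6; 0.22 0.093 -0.03 -2.0; 0.265 0.112 -0.04 -2.4; 0.31 0.131 -0.05 -2.8; 0.35 0.148 -0.06 -3.2",
  "claw": 1,
  "grip_force": 30
}}

```text
t: 2.25
ee_pos: [0.496, -0.3815, 0.1849]
tcp_rot: [0.0, 0.996, -0.092, 0.0]
force: [0.0, -0.4, 0.3]
finger_gap: 1.003
gripper_force: 0.0
```

Call:
{"name": "send_rows", "arguments": {
  "increments": "0.03 0.012 -0.015 0; 0.06 0.024 -0.03 0; 0.08 0.033 -0.045 0; 0.08 0.033 -0.055 0; 0.08 0.033 -0.055 0"
}}

```text
t: 2.75
ee_pos: [0.5732, -0.3493, 0.1282]
tcp_rot: [-0.001, 0.996, -0.091, -0.001]
force: [0.3, -0.7, -0.0]
finger_gap: 1.001
gripper_force: 0.0
```

```bash
cat > w.py <<'E'
from h import *
import sys
np.set_printoptions(precision=4,suppress=True)
p=bot.get_image("wrist");save(p,sys.argv[1]);s=bot.get_state()
q=s["tcp_rot"];print(s["t"],"ee",s["ee_pos"],"toolx yaw deg",np.degrees(2*np.arctan2(q[2],q[1])),"q",q,"cam",np.array(p["cam_to_world"])[:3,3])
full=cloud(p,np.ones((480,640),bool));np.save("w.npy",full)
for r in bot.trace("prism",p)[:2]:
    c=cloud(p,r["region"]);print(r["conf"],r["pixel"],len(c),np.percentile(c[:,2],[5,50,95]))
    t=c[abs(c[:,2]-np.percentile(c[:,2],70))<.004]
    if len(t)>50:
        print(cv2.minAreaRect(t[:,:2].astype(np.float32)),t.mean(0))
for r in bot.place_of("prism",p)[:1]: print(r["conf"],r["pixel"],atz(p,r["pixel"],.014))
E
python3 w.py w1
```

```text
2.8 ee [ 0.5731 -0.3499  0.1296] toolx yaw deg -10.44123179976585 q [-0.0003  0.9959 -0.091  -0.0008] cam [ 0.6407 -0.3616  0.256 ]
0.71 [314.8, 250.0] 5725 [0.0407 0.0417 0.0428]
((0.5737802982330322, -0.3491550385951996), (0.04014792665839195, 0.056685671210289), 79.41239929199219) [ 0.5748 -0.3494  0.0418]
0.58 [317.0, 240.9] [ 0.5729 -0.3501  0.014 ]
```

View pics/w1.png

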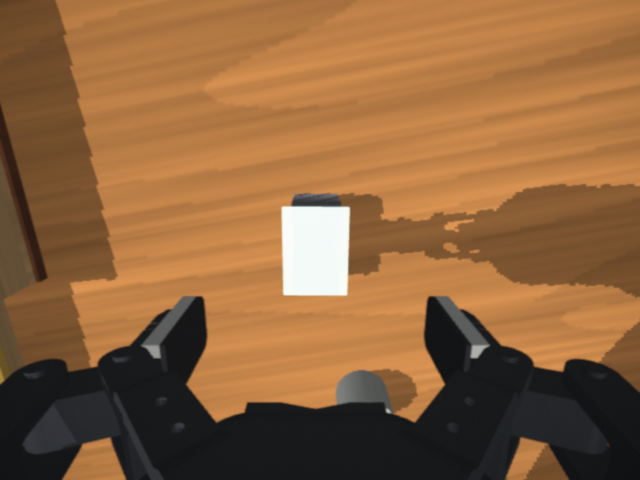

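The wrist view shows the prism at about (315,250), square between the open fingers. Its measured size of 40×57 mm, top at 42 mm and yaw all agree. I'll descend and grasp.

Call:
{"name": "send_rows", "arguments": {
  "increments": "0 0.001 -0.02 0; 0 0.001 -0.045 0; 0 0.001 -0.07 0; 0 0.001 -0.085 0; 0 0.001 -0.095 0; 0 0.001 -0.1 0; 0 0.001 -0.1 0; 0 0.001 -0.1 0"
}}

```text
t: 3.7
ee_pos: [0.5742, -0.3493, 0.0313]
tcp_rot: [0.0, 0.996, -0.091, 0.001]
force: [-0.1, 0.4, 0.4]
finger_gap: 0.996
gripper_force: 0.0
```

Call:
{"name": "send_rows", "arguments": {
  "increments": "0 0 0 0; 0 0 0 0; 0 0 0 0; 0 0 0 0; 0 0 0 0; 0 0 0 0; 0 0 0 0; 0 0 0 0",
  "claw": -0.5,
  "grip_force": 30
}}

```text
t: 4.5
ee_pos: [0.5741, -0.3489, 0.0307]
tcp_rot: [0.0, 0.996, -0.091, 0.0]
force: [-1.4, 1.2, 5.3]
finger_gap: 0.461
gripper_force: 30.9
```

Call:
{"name": "send_rows", "arguments": {
  "increments": "0 0 0.003 0; 0 0 0.008 0; 0 0 0.018 0; 0 0 0.035 0; 0 0 0.06 0; 0 0 0.085 0; 0 0 0.1 0; 0 0 0.1 0"
}}

```text
t: 5.3
ee_pos: [0.5749, -0.3495, 0.1334]
tcp_rot: [0.001, 0.996, -0.091, 0.002]
force: [0.6, -0.3, -0.4]
finger_gap: 0.462
gripper_force: 30.3
```

```bash
cat > m.py <<'E'
from h import *
np.set_printoptions(precision=4,suppress=True)
# refit the case/drawer from saved top cloud
f=np.load("c.npy");yaw=-.1225;ex=np.array([np.cos(yaw),np.sin(yaw)]);ey=np.array([-ex[1],ex[0]])
C=np.array([.720,-.0102]);l=(f[:,:2]-C)@np.c_[ex,ey];z=f[:,2]
m=(l[:,0]<-.2)&(l[:,0]>-.28)&(abs(z-.086)<.006)&(abs(l[:,1]+.05)<.09)
print("front strip x",np.percentile(l[m,0],[0,2,50,98,100]),m.sum())
m=(l[:,0]<-.13)&(l[:,0]>-.28)&(abs(l[:,1])<.13)&(z>.03)&(z<.065)
print("prismtops"); 
for s in(-.085,0,.085):
    k=m&(abs(l[:,1]-s)<.03)&((z>.05) if s else (z>.030))
    print(s,k.sum(),l[k].min(0),l[k].max(0),l[k].mean(0),np.median(z[k]))
E
python3 m.py; python3 w.py w2
```

```text
front strip x [-0.2535 -0.253  -0.2445 -0.2359 -0.2355] 722
prismtops
-0.085 537 [-0.2764 -0.105 ] [-0.1476 -0.0648] [-0.1889 -0.0846] 0.05777442863109694
0 224 [-0.2354 -0.0118] [-0.1567  0.012 ] [-0.1806  0.0002] 0.04138404739042978
0.085 509 [-0.2763  0.065 ] [-0.1482  0.1048] [-0.1874  0.0843] 0.05778878225665762
5.35 ee [ 0.5743 -0.3491  0.1316] toolx yaw deg -10.429162021471361 q [ 0.0006  0.9959 -0.0909  0.001 ] cam [ 0.6415 -0.3613  0.2617]
0.77 [317.0, 330.3] 15612 [0.1435 0.1444 0.1454]
((0.5745754241943359, -0.3493705093860626), (0.04031992703676224, 0.05766142159700394), 79.56085205078125) [ 0.5764 -0.3497  0.1444]
0.91 [317.7, 305.7] [ 0.5251 -0.3422  0.014 ]
```

View pics/w2.png

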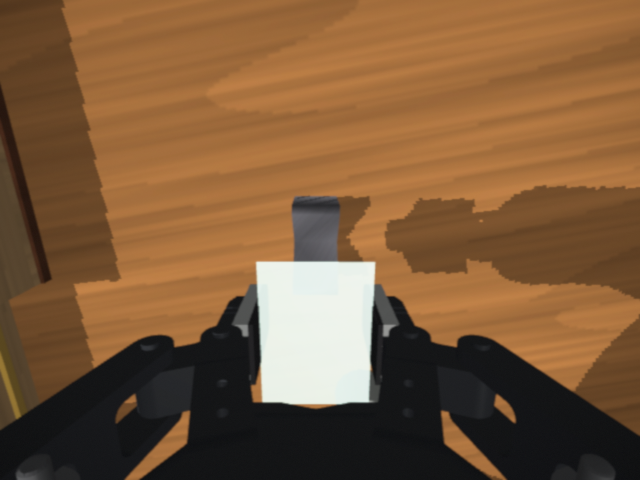

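The prism is held squarely, filling about (257–375, 262–402), and the V-block stayed put. Next I'll carry it over the cradle, which is at about (0.541, 0.012).

Call:
{"name": "send_rows", "arguments": {
  "increments": "0 0.02 0.01 0; -0.004 0.06 0.02 0.1; -0.008 0.1 0.03 0.2; -0.012 0.145 0.03 0.3; -0.017 0.19 0.03 0.4; -0.022 0.235 0.03 0.43; -0.027 0.275 0.03 0.43; -0.031 0.31 0.03 0.43"
}}

```text
t: 6.25
ee_pos: [0.5416, -0.036, 0.16]
tcp_rot: [-0.0, 0.998, -0.06, -0.001]
force: [-0.1, -0.8, -0.4]
finger_gap: 0.462
gripper_force: 30.4
```

Call:
{"name": "send_rows", "arguments": {
  "increments": "-0.002 0.03 0 0; -0.003 0.045 0 0; -0.0035 0.051 0 0; -0.0035 0.051 0 0; -0.0035 0.051 0 0"
}}

```text
t: 6.75
ee_pos: [0.5396, 0.0114, 0.1601]
tcp_rot: [0.0, 0.998, -0.061, -0.0]
force: [-0.7, 0.2, -0.7]
finger_gap: 0.458
gripper_force: 30.4
```

```bash
python3 w.py w3
python3 - <<'E'
from h import *
np.set_printoptions(precision=4,suppress=True)
f=np.load("w.npy");yaw=-.1225;ex=np.array([np.cos(yaw),np.sin(yaw)]);ey=np.array([-ex[1],ex[0]])
C=np.array([.720,-.0102]);l=(f[:,:2]-C)@np.c_[ex,ey];z=f[:,2]
print("z range",np.percentile(z,[1,50,99]))
m=(abs(z-.0573)<.002)
for s in(-.085,.085):
    k=m&(abs(l[:,1]-s)<.026)&(l[:,0]>-.215)&(l[:,0]<-.14)
    if k.sum()>20: print(s,k.sum(),np.percentile(l[k],[1,50,99],axis=0).ravel())
m=(abs(z-.086)<.003)&(l[:,0]<-.2)&(l[:,0]>-.28)&(abs(l[:,1])<.08);print(m.sum(),np.percentile(l[m,0],[1,50,99]) if m.sum()>9 else 0)
m=(abs(z-.086)<.003)&(l[:,0]>-.14)&(l[:,0]<-.1)&(abs(l[:,1])<.12);print(m.sum(),np.percentile(l[m,0],[1,2,50]) if m.sum()>9 else 0)
m=(z>.02)&(z<.056)&(abs(l[:,1])<.02)&(l[:,0]<-.14)&(l[:,0]>-.23);print("cradle",m.sum(),np.percentile(l[m],[2,98],axis=0).ravel() if m.sum()>9 else 0)
s=bot.get_state();print("tcp local",(s["ee_pos"][:2]-C)@np.c_[ex,ey])
E
```

```text
6.8 ee [0.5396 0.0112 0.1601] toolx yaw deg -7.054689311988304 q [ 0.0001  0.9981 -0.0615 -0.0001] cam [0.6073 0.0032 0.2881]
0.81 [319.3, 333.2] 15765 [0.1702 0.1712 0.1721]
((0.5392506122589111, 0.01132560521364212), (0.04058444872498512, 0.05769597366452217), 83.16010284423828) [0.5413 0.0112 0.1712]
0.84 [314.7, 302.4] [0.4793 0.0194 0.014 ]
z range [-0.0017  0.0852  0.2429]
-0.085 4956 [-0.2086 -0.1035 -0.1787 -0.083  -0.1493 -0.064 ]
0.085 4933 [-0.2086  0.0661 -0.1791  0.0851 -0.1493  0.1057]
78 [-0.2373 -0.2359 -0.235 ]
18640 [-0.125  -0.1249 -0.1139]
cradle 4576 [-0.2002 -0.0192 -0.1411  0.0192]
tcp local [-0.1817 -0.0008]
```

View pics/w3.png

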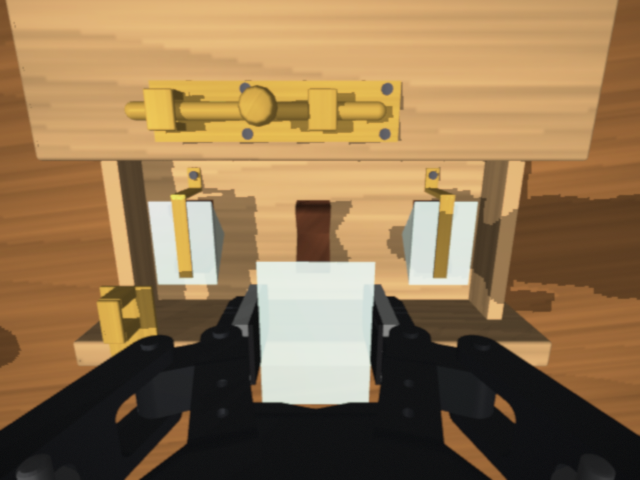

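The wrist view shows the empty cradle (dark, about (312,235)) under the held prism, with the spares at (183,243) and (443,243). Relative to the spares I need about +2 mm in x and +1.4 mm in y before lowering.

Call:
{"name": "send_rows", "arguments": {
  "increments": "0.002 0.0014 -0.015 0; 0.002 0.0014 -0.035 0; 0.002 0.0014 -0.06 0; 0.002 0.0014 -0.08 0; 0.002 0.0014 -0.095 0; 0.002 0.0014 -0.105 0; 0.002 0.0014 -0.108 0; 0.002 0.0014 -0.108 0"
}}

```text
t: 7.7
ee_pos: [0.5415, 0.0132, 0.0523]
tcp_rot: [-0.0, 0.998, -0.061, -0.0]
force: [-0.3, 0.3, -0.3]
finger_gap: 0.462
gripper_force: 30.4
```

Call:
{"name": "send_rows", "arguments": {
  "increments": "0 0 -0.001 0; 0 0 -0.002 0; 0 0 -0.003 0; 0 0 -0.004 0; 0 0 -0.004 0"
}}

```text
t: 8.2
ee_pos: [0.5414, 0.0136, 0.0483]
tcp_rot: [-0.0, 0.998, -0.061, 0.0]
force: [-0.1, -0.6, -0.4]
finger_gap: 0.46
gripper_force: 30.4
```

Call:
{"name": "send_rows", "arguments": {
  "increments": "0 -0.0007 -0.0005 0; 0 -0.0007 -0.001 0; 0 -0.0007 -0.0015 0; 0 -0.0007 -0.002 0; 0 -0.0007 -0.002 0"
}}

```text
t: 8.7
ee_pos: [0.5414, 0.0129, 0.0462]
tcp_rot: [-0.0, 0.998, -0.061, -0.0]
force: [0.7, 0.2, -0.3]
finger_gap: 0.464
gripper_force: 30.4
```

Call:
{"name": "send_rows", "arguments": {
  "increments": "0 0 -0.0004 0; 0 0 -0.0008 0; 0 0 -0.0012 0; 0 0 -0.0012 0"
}}

```text
t: 9.1
ee_pos: [0.5417, 0.0129, 0.0457]
tcp_rot: [0.0, 0.998, -0.061, 0.0]
force: [-1.4, -0.4, 6.8]
finger_gap: 0.461
gripper_force: 31.3
```

Contact at the predicted height. I'll release gently.

Call:
{"name": "send_rows", "arguments": {
  "increments": "0 0 0.0005 0; 0 0 0.0005 0; 0 0 0.0005 0",
  "grip_force": 20
}}

```text
t: 9.4
ee_pos: [0.5416, 0.0128, 0.0457]
tcp_rot: [0.0, 0.998, -0.061, 0.0]
force: [0.3, -0.6, 1.8]
finger_gap: 0.464
gripper_force: 30.7
```

Call:
{"name": "send_rows", "arguments": {
  "increments": "0 0 0 0; 0 0 0 0; 0 0 0 0; 0 0 0 0; 0 0 0 0",
  "claw": 0.3
}}

```text
t: 9.9
ee_pos: [0.5414, 0.0129, 0.0456]
tcp_rot: [0.0, 0.998, -0.061, -0.0]
force: [-0.1, -0.8, -0.6]
finger_gap: 0.652
gripper_force: 0.0
```

Call:
{"name": "send_rows", "arguments": {
  "increments": "0 0 0.005 0; 0 0 0.015 0; 0 0 0.03 0; 0 0 0.055 0; 0 0 0.085 0; 0 0 0.115 0; 0 0 0.125 0; 0 0 0.125 0"
}}

```text
t: 10.7
ee_pos: [0.5422, 0.0128, 0.1725]
tcp_rot: [0.0, 0.998, -0.061, 0.002]
force: [0.9, 0.6, -1.3]
finger_gap: 0.648
gripper_force: 0.0
```

```bash
cat > s.py <<'E'
from h import *
import sys
np.set_printoptions(precision=4,suppress=True)
p=bot.get_image("wrist");save(p,sys.argv[1]);f=cloud(p,np.ones((480,640),bool))
yaw=-.1225;ex=np.array([np.cos(yaw),np.sin(yaw)]);ey=np.array([-ex[1],ex[0]])
C=np.array([.720,-.0102]);l=(f[:,:2]-C)@np.c_[ex,ey];z=f[:,2]
for s in(-.085,0,.085):
    k=(abs(z-.0573)<.003)&(abs(l[:,1]-s)<.026)&(l[:,0]>-.215)&(l[:,0]<-.14)
    if k.sum()>20: print(s,k.sum(),np.percentile(l[k],[1,50,99],axis=0).ravel(),np.median(z[k]),cv2.minAreaRect(l[k].astype(np.float32)))
for n,zz in(("bolt_knob",.119),("bolt_tip",.0955),("keeper",.0955),("drawer_front",.046)):
    for r in bot.place_of(n,p)[:1]:
        a=atz(p,r["pixel"],zz);print(n,r["conf"],r["pixel"],a,"local",(a[:2]-C)@np.c_[ex,ey])
# knob from cloud
k=(z>.108)&(z<.135)&(abs(l[:,0]+.1)<.02)&(abs(l[:,1])<.1);print("knob",k.sum(),l[k].mean(0) if k.any() else 0, np.percentile(l[k],[2,98],axis=0).ravel() if k.any() else 0)
s=bot.get_state();print(s["t"],s["ee_pos"],s["force"])
E
python3 s.py w4
```

```text
-0.085 4715 [-0.2077 -0.1036 -0.1778 -0.0831 -0.1488 -0.064 ] 0.05695759980154044 ((-0.17771171033382416, -0.0840492993593216), (0.061544645577669144, 0.041036926209926605), 0.16543829441070557)
0 4555 [-0.2077 -0.0185 -0.1786  0.0008 -0.1521  0.0206] 0.056744870783313084 ((-0.1801283061504364, 0.0010854694992303848), (0.040065497159957886, 0.05689557269215584), 89.86248779296875)
0.085 4725 [-0.2077  0.0661 -0.178   0.0852 -0.1485  0.1057] 0.057044036155507516 ((-0.1775979995727539, 0.08609713613986969), (0.0408901609480381, 0.06163499504327774), 89.80254364013672)
bolt_knob 0.58 [267.9, 116.6] [0.6226 0.0256 0.119 ] local [-0.1011  0.0236]
bolt_tip 0.63 [144.0, 115.1] [0.633  0.0936 0.0955] local [-0.099   0.0924]
keeper 0.84 [146.5, 308.0] [0.5233 0.1194 0.0955] local [-0.2111  0.1046]
drawer_front 0.66 [312.8, 325.7] [0.4724 0.0234 0.046 ] local [-0.2498  0.0031]
knob 1073 [-0.1005  0.0234] [-0.1077  0.0165 -0.0931  0.0309]
10.95 [0.5409 0.0129 0.1693] [-0.2489  0.2206  0.6733]
```

View pics/w4.png

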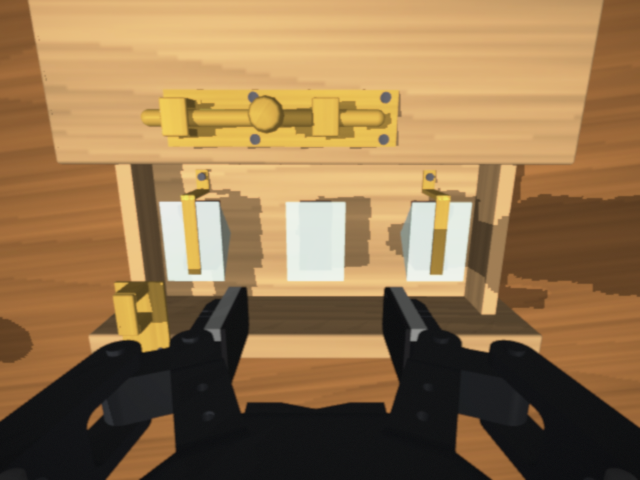

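The prism lies in the middle cradle at about (315,241), in line with the spares at (192,241) and (440,241). It is at the same height and exactly midway between them. Next I'll close the fingers and go round in front of the drawer.

Call:
{"name": "send_rows", "arguments": {
  "increments": "-0.025 -0.004 0 0; -0.06 -0.009 0 0; -0.095 -0.014 0 0; -0.117 -0.017 0 0; -0.117 -0.017 -0.02 0; -0.117 -0.017 -0.05 0; -0.117 -0.017 -0.08 0; -0.117 -0.017 -0.1 0",
  "claw": -1
}}

```text
t: 11.75
ee_pos: [0.4232, -0.0039, 0.0684]
tcp_rot: [-0.0, 0.998, -0.061, -0.001]
force: [-0.2, 0.7, -0.2]
finger_gap: -0.002
gripper_force: 0.0
```

Call:
{"name": "send_rows", "arguments": {
  "increments": "0.003 -0.0004 0 0; 0.007 -0.0009 0 0; 0.011 -0.0014 0 0; 0.014 -0.0017 0 0; 0.017 -0.002 0 0; 0.02 -0.0024 0 0; 0.023 -0.0028 0 0; 0.026 -0.0032 0 0"
}}

```text
t: 12.55
ee_pos: [0.4507, -0.0074, 0.0707]
tcp_rot: [0.0, 0.998, -0.061, 0.0]
force: [-0.4, -1.4, 0.3]
finger_gap: -0.002
gripper_force: 0.0
```

Call:
{"name": "send_rows", "arguments": {
  "increments": "0.002 -0.0002 0 0; 0.005 -0.0006 0 0; 0.009 -0.0011 0 0; 0.014 -0.0017 0 0; 0.019 -0.0023 0 0; 0.024 -0.0029 0 0; 0.029 -0.0036 0 0; 0.034 -0.0042 0 0"
}}

```text
t: 13.35
ee_pos: [0.4848, -0.0115, 0.0705]
tcp_rot: [-0.0, 0.998, -0.061, -0.0]
force: [-1.7, 1.2, 0.0]
finger_gap: -0.002
gripper_force: 1.1
```

Call:
{"name": "send_rows", "arguments": {
  "increments": "0.005 -0.0006 0 0; 0.01 -0.0012 0 0; 0.015 -0.0018 0 0; 0.02 -0.0025 0 0; 0.025 -0.0031 0 0; 0.03 -0.0037 0 0; 0.035 -0.0043 0 0; 0.04 -0.0049 0 0"
}}

```text
t: 14.15
ee_pos: [0.5248, -0.0165, 0.0705]
tcp_rot: [0.0, 0.998, -0.061, -0.0]
force: [-2.4, -0.3, -1.9]
finger_gap: -0.001
gripper_force: 1.1
```

Call:
{"name": "send_rows", "arguments": {
  "increments": "0.005 -0.0006 0 0; 0.009 -0.0011 0 0; 0.013 -0.0016 0 0; 0.016 -0.002 0 0; 0.019 -0.0023 0 0; 0.022 -0.0027 0 0; 0.024 -0.0029 0 0; 0.026 -0.0032 0 0"
}}

```text
t: 14.95
ee_pos: [0.5506, -0.0197, 0.0706]
tcp_rot: [0.0, 0.998, -0.061, 0.0]
force: [-1.5, -0.0, -1.1]
finger_gap: 0.004
gripper_force: 1.1
```

```bash
cat > d.py <<'E'
from h import *
import sys
np.set_printoptions(precision=4,suppress=True)
p=bot.get_image("top");save(p,sys.argv[1]);f=cloud(p,np.ones((480,640),bool))
yaw=-.1225;ex=np.array([np.cos(yaw),np.sin(yaw)]);ey=np.array([-ex[1],ex[0]])
C=np.array([.720,-.0102]);l=(f[:,:2]-C)@np.c_[ex,ey];z=f[:,2]
for a,b in((-.14,-.1),(.09,.14),(-.06,.06)):
    k=(abs(z-.086)<.006)&(l[:,1]>a)&(l[:,1]<b)&(l[:,0]<-.11)&(l[:,0]>-.28)
    print(a,np.percentile(l[k,0],[0,1,99]) if k.any() else 0, k.sum())
k=(z>.112)&(z<.135)&(abs(l[:,0]+.1)<.02)&(abs(l[:,1])<.08);print("knob",l[k].mean(0) if k.any() else 0)
s=bot.get_state();print(s["t"],s["ee_pos"],s["force"],"tcp local",(s["ee_pos"][:2]-C)@np.c_[ex,ey])
E
python3 d.py t2
```

```text
-0.14 [-0.1547 -0.1546 -0.1106] 62
0.09 [-0.1552 -0.1547 -0.1104] 368
-0.06 [-0.1549 -0.1547 -0.1106] 162
knob 0
15.0 [ 0.551  -0.0197  0.0707] [-0.7084 -0.3778 -0.713 ] tcp local [-0.1666 -0.0301]
```

View pics/t2.png

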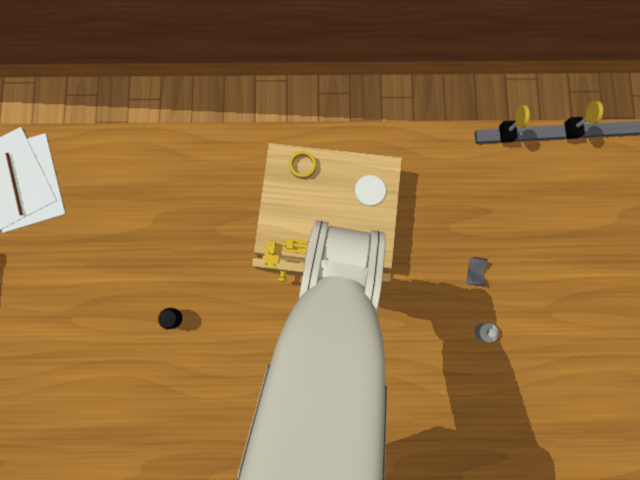

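The drawer front is 12 mm from shut. I'll keep easing it in, slower now.

Call:
{"name": "send_rows", "arguments": {
  "increments": "0.0015 -0.0002 0 0; 0.003 -0.0004 0 0; 0.0045 -0.0006 0 0; 0.006 -0.0007 0 0; 0.0072 -0.0009 0 0; 0.0084 -0.001 0 0; 0.0092 -0.0011 0 0; 0.01 -0.0012 0 0"
}}

```text
t: 15.8
ee_pos: [0.5606, -0.0209, 0.0706]
tcp_rot: [0.0, 0.998, -0.061, 0.0]
force: [-2.0, -1.4, 0.7]
finger_gap: -0.0
gripper_force: 1.0
```

Call:
{"name": "send_rows", "arguments": {
  "increments": "0.0005 -0.0001 0 0; 0.001 -0.0001 0 0; 0.0015 -0.0002 0 0; 0.002 -0.0002 0 0; 0.0025 -0.0003 0 0; 0.0025 -0.0003 0 0"
}}

```text
t: 16.4
ee_pos: [0.5624, -0.021, 0.0706]
tcp_rot: [-0.0, 0.998, -0.061, -0.0]
force: [-5.4, -0.7, 2.7]
finger_gap: -0.003
gripper_force: 2.4
```

Call:
{"name": "send_rows", "arguments": {
  "increments": "0.0003 0 0 0; 0.0006 -0.0001 0 0; 0.0006 -0.0001 0 0; 0.0006 -0.0001 0 0"
}}

```text
t: 16.8
ee_pos: [0.5624, -0.0211, 0.0706]
tcp_rot: [-0.0, 0.998, -0.061, -0.001]
force: [-8.2, -0.9, 5.7]
finger_gap: 0.003
gripper_force: 3.8
```

The drawer is against its stop, with the force rising and no motion. I'll back off, rise, and move over the bolt to look.

Call:
{"name": "send_rows", "arguments": {
  "increments": "-0.008 0.001 0 0; -0.02 0.0024 0 0; -0.025 0.003 0.02 0; -0.025 0.003 0.06 0; -0.02 0.003 0.1 0; 0.01 0.005 0.125 0; 0.045 0.007 0.125 0; 0.0565 0.008 0.125 0"
}}

```text
t: 17.6
ee_pos: [0.6223, -0.0131, 0.1964]
tcp_rot: [0.0, 0.998, -0.061, 0.002]
force: [-1.6, 0.0, -0.6]
finger_gap: -0.001
gripper_force: 0.0
```

Call:
{"name": "send_rows", "arguments": {
  "increments": "0 0 0 0; 0 0 0 0"
}}

```text
t: 17.8
ee_pos: [0.6192, -0.0131, 0.1952]
tcp_rot: [-0.0, 0.998, -0.061, -0.0]
force: [-0.9, -0.2, -0.4]
finger_gap: 0.001
gripper_force: 0.0
```

```bash
python3 s.py w5 | tail -6; python3 d.py t3
```

```text
0.085 74 [-0.1649  0.0804 -0.1618  0.0855 -0.1579  0.0917] 0.05496342514375388 ((-0.1617453545331955, 0.08585496246814728), (0.008120037615299225, 0.010424361564218998), 20.941307067871094)
bolt_knob 0.6 [249.6, 259.0] [0.6237 0.0254 0.119 ] local [-0.0999  0.0236]
bolt_tip 0.87 [147.2, 244.9] [0.634  0.095  0.0955] local [-0.0982  0.0939]
keeper 0.89 [130.0, 245.6] [0.6348 0.1061 0.0955] local [-0.0987  0.1051]
knob 701 [-0.0981  0.023 ] [-0.1059  0.0163 -0.0922  0.0304]
18.05 [ 0.6194 -0.0133  0.1959] [ 0.372  -0.0637  0.0229]
-0.14 [-0.1434 -0.1432 -0.1108] 79
0.09 [-0.1432 -0.1429 -0.1109] 317
-0.06 0 0
knob 0
18.1 [ 0.6196 -0.0132  0.1959] [-0.2001  0.1117  0.1489] tcp local [-0.0993 -0.0153]
```

View pics/w5.png

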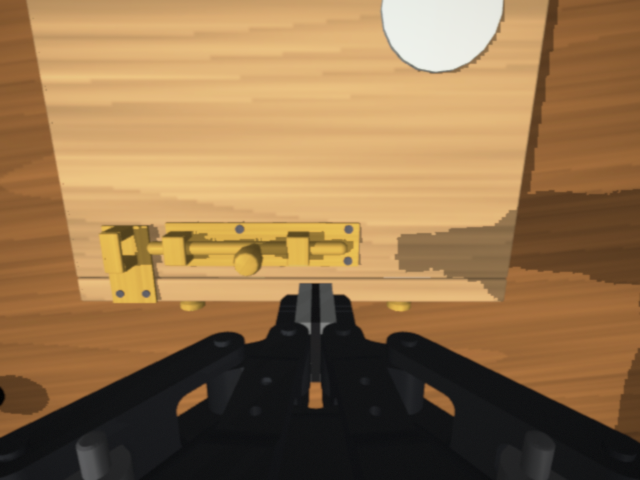

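The drawer front is at −0.143, so it is shut. The bolt tip (147,245) lines up with the keeper (130,246), the knob is at (248,260), and about 35 mm of travel remains. I'll lower behind the knob and push along the case's +y.

Call:
{"name": "send_rows", "arguments": {
  "increments": "0 0 -0.02 0; 0 0 -0.045 0; 0 0 -0.06 0; 0 0 -0.068 0; 0 0 -0.072 0; 0 0 -0.072 0"
}}

```text
t: 18.7
ee_pos: [0.6201, -0.0133, 0.1237]
tcp_rot: [-0.0, 0.998, -0.061, 0.0]
force: [-0.2, 0.1, -0.2]
finger_gap: -0.002
gripper_force: 0.0
```

Call:
{"name": "send_rows", "arguments": {
  "increments": "0.0004 0.003 0 0; 0.0007 0.006 0 0; 0.001 0.008 0 0; 0.0012 0.01 0 0; 0.0015 0.012 0 0; 0.0017 0.014 0 0; 0.002 0.016 0 0; 0.002 0.016 0 0"
}}

```text
t: 19.5
ee_pos: [0.6221, 0.003, 0.1236]
tcp_rot: [-0.0, 0.998, -0.061, -0.0]
force: [0.0, 0.0, -0.2]
finger_gap: 0.001
gripper_force: 0.0
```

Call:
{"name": "send_rows", "arguments": {
  "increments": "0.0003 0.002 0 0; 0.0006 0.005 0 0; 0.001 0.008 0 0; 0.0013 0.011 0 0; 0.0017 0.014 0 0; 0.002 0.017 0 0; 0.0025 0.02 0 0; 0.0025 0.02 0 0"
}}

```text
t: 20.3
ee_pos: [0.6239, 0.0164, 0.1236]
tcp_rot: [-0.003, 0.998, -0.055, 0.0]
force: [1.2, -1.7, -1.0]
finger_gap: -0.002
gripper_force: 0.8
```

Call:
{"name": "send_rows", "arguments": {
  "increments": "0.0003 0.002 0 0; 0.0005 0.004 0 0; 0.0007 0.006 0 0; 0.001 0.008 0 0; 0.0012 0.01 0 0; 0.0012 0.01 0 0"
}}

```text
t: 20.9
ee_pos: [0.6246, 0.0219, 0.1236]
tcp_rot: [-0.004, 0.999, -0.051, 0.0]
force: [1.4, -2.6, -1.9]
finger_gap: -0.001
gripper_force: 0.9
```

```bash
python3 -c "
from h import *
np.set_printoptions(precision=4,suppress=True)
s=bot.get_state()
for k in s: print(k,s[k])"; python3 s.py w6|tail -6
```

```text
t 20.9
joint_positions [-0.103   0.4399 -0.02    1.1109  0.0086  3.1414]
dq [-0.0022 -0.0036 -0.0009 -0.0014 -0.0002 -0.0004]
joint_torque [  1.3491 -68.0625  32.3026   0.3184   0.6025  -0.0069]
ee_pos [0.6246 0.0219 0.1236]
tcp_rot [-0.0043  0.9987 -0.0514  0.0002]
force [ 1.411  -2.5796 -1.9113]
wrist_torque [-0.3991 -0.0777 -0.0232]
gripper_force 0.9396417162861326
finger_gap -0.000982622345577822
bolt_knob 0.74 [263.5, 313.1] [0.6278 0.0425 0.119 ] local [-0.0979  0.0411]
bolt_tip 0.73 [118.1, 291.1] [0.6341 0.113  0.0955] local [-0.1004  0.1118]
keeper 0.71 [134.7, 289.2] [0.6342 0.1051 0.0955] local [-0.0992  0.104 ]
knob 2948 [-0.0923  0.0304] [-0.1032  0.008  -0.0864  0.0482]
21.15 [0.6245 0.0219 0.1236] [ 0.5647 -2.3635  0.0403]
```

View pics/w6.png

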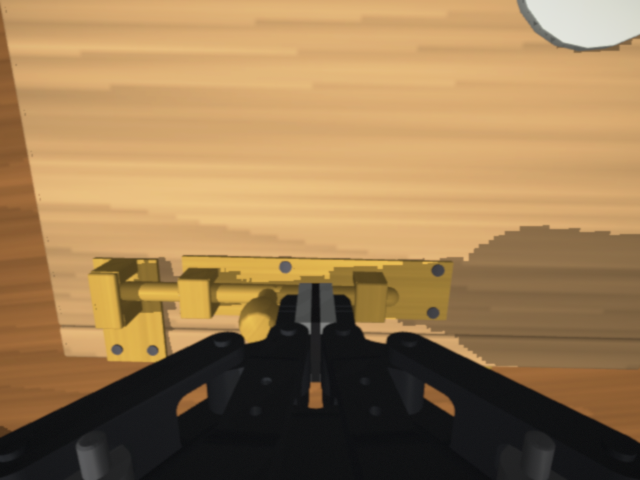

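The wrist view shows the bolt tip (118,291) entering the keeper and the fingers touching the knob at (262,313). The lag came from joint 6 reaching its range at 3.14. A positive turn frees it, so I'll back off slightly and turn +8°.

Call:
{"name": "send_rows", "arguments": {
  "increments": "0 -0.006 0 0.3; -0.001 -0.012 0 0.6; -0.001 -0.012 0 1; -0.001 -0.012 0 1.2; -0.001 -0.012 0 1.2"
}}

```text
t: 21.65
ee_pos: [0.6235, 0.01, 0.1236]
tcp_rot: [-0.004, 0.999, 0.032, -0.0]
force: [-0.4, 0.1, 0.4]
finger_gap: 0.001
gripper_force: 0.0
```

```bash
python3 -c "
from h import *
s=bot.get_state();print(s['joint_positions'],s['ee_pos'],s['force'])"
```

```text
[-0.12235291  0.43868689 -0.02188651  1.11189994  0.00872102  2.95444727] [0.62350363 0.01002562 0.12364201] [-0.35865904  0.07120946  0.40367281]
```

Call:
{"name": "send_rows", "arguments": {
  "increments": "0.0005 0.004 0 0; 0.001 0.008 0 0; 0.0012 0.01 0 0; 0.0015 0.012 0 0; 0.0017 0.014 0 0; 0.002 0.016 0 0; 0.0022 0.018 0 0; 0.0025 0.02 0 0"
}}

```text
t: 22.45
ee_pos: [0.626, 0.0298, 0.1235]
tcp_rot: [-0.004, 0.999, 0.032, -0.0]
force: [-0.9, -2.4, -0.5]
finger_gap: 0.003
gripper_force: 1.2
```

Call:
{"name": "send_rows", "arguments": {
  "increments": "0.0002 0.002 0 0; 0.0005 0.0035 0 0; 0.0006 0.005 0 0; 0.0008 0.0065 0 0; 0.001 0.0075 0 0; 0.001 0.0085 0 0; 0.001 0.0085 0 0"
}}

```text
t: 23.15
ee_pos: [0.6271, 0.0385, 0.1236]
tcp_rot: [-0.004, 0.999, 0.032, -0.0]
force: [-2.0, -1.3, 0.3]
finger_gap: -0.002
gripper_force: 0.8
```

Not yet against the stop, so I'll keep on slowly until the force rises.

Call:
{"name": "send_rows", "arguments": {
  "increments": "0.0001 0.001 0 0; 0.0002 0.002 0 0; 0.0003 0.003 0 0; 0.0003 0.003 0 0"
}}

```text
t: 23.55
ee_pos: [0.6272, 0.0395, 0.1236]
tcp_rot: [-0.003, 0.999, 0.032, -0.001]
force: [-1.7, -11.2, 0.3]
finger_gap: -0.002
gripper_force: 5.6
```

The stop is reached at the predicted place (11 N). I'll retreat and check.

Call:
{"name": "send_rows", "arguments": {
  "increments": "0 -0.006 0 0; -0.001 -0.018 0 0; -0.001 -0.022 0.015 0; -0.002 -0.03 0.045 0; -0.01 -0.05 0.08 0; -0.04 -0.08 0.11 0; -0.08 -0.11 0.12 0; -0.115 -0.14 0.12 0"
}}

```text
t: 24.35
ee_pos: [0.5117, -0.0998, 0.2454]
tcp_rot: [-0.004, 0.999, 0.033, 0.002]
force: [0.6, -1.8, 0.5]
finger_gap: -0.002
gripper_force: 0.0
```

Call:
{"name": "send_rows", "arguments": {
  "increments": "-0.02 -0.03 0 0; -0.05 -0.07 0 0; -0.07 -0.11 0 0; -0.07 -0.15 0 0; -0.07 -0.15 0 0"
}}

```text
t: 24.85
ee_pos: [0.4418, -0.253, 0.2435]
tcp_rot: [-0.004, 1.0, 0.03, 0.0]
force: [0.6, 0.1, -0.1]
finger_gap: 0.001
gripper_force: 0.0
```

```bash
python3 d.py t4
python3 - <<'E'
from h import *
p=bot.get_image("top")
C=np.array([.720,-.0102]);yaw=-.1225;ex=np.array([np.cos(yaw),np.sin(yaw)]);R=np.c_[ex,[-ex[1],ex[0]]]
for n,z in(("bolt_knob",.119),("bolt_tip",.0955),("keeper",.0955),("ring",.086),("target",.086),("eyepiece",0),("weight",0)):
    for r in bot.place_of(n,p)[:1]: a=atz(p,r["pixel"],z);print(n,round(r["conf"],2),a.round(4),((a[:2]-C)@R).round(4))
cv2.imwrite("pics/t5.png",cv2.resize(p["image"][130:340,150:500,::-1],None,fx=2.2,fy=2.2))
E
```

```text
-0.14 [-0.1436 -0.1431 -0.1105] 288
0.09 [-0.143  -0.143  -0.1104] 336
-0.06 [-0.1434 -0.1431 -0.1102] 863
knob [-0.1008  0.0574]
24.9 [ 0.4418 -0.251   0.2434] [0.5342 0.206  1.0015] tcp local [-0.2467 -0.273 ]
bolt_knob 0.56 [0.6253 0.0604 0.119 ] [-0.1026  0.0585]
bolt_tip 0.72 [0.6475 0.1245 0.0955] [-0.0884  0.1248]
keeper 0.86 [0.6286 0.1134 0.0955] [-0.1058  0.1115]
ring 0.91 [0.8042 0.0499 0.086 ] [0.0762 0.0699]
target 0.58 [ 0.7489 -0.1053  0.086 ] [ 0.0404 -0.0909]
eyepiece 0.96 [0.4727 0.3454 0.    ] [-0.2889  0.3227]
```

View pics/t5.png

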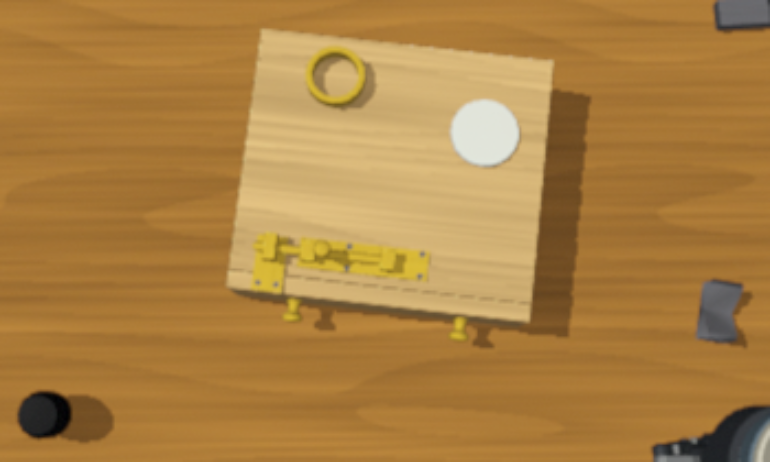

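The drawer is flush, the bolt runs through the keeper at (268,245) with its knob at the home position, and the other things are undisturbed. I'm handing the job in.

```bash
python3 -c "
from rig import bot
print(bot.job_done())"
```

```text
the job is handed in; nothing more can be done
None
```

The prism is in the middle cradle, the drawer is shut and the bolt is fully home; the job was handed in at about 25 s, joint 6 having briefly touched its range limit (3.14 rad) during the bolt push, and no verdict was shown.

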